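# Weigh a sample carrier on the sprung hook

### The arm

A 7-joint arm with a two-finger parallel gripper is mounted at the origin on a cart in front of the work surface, level with it; the furniture and walls round the work are solid. World frame = base frame: x ahead of the robot, y to its left, z up, the work surface at z = 0. Lengths are in mm, angles in rad, forces in N, time in s.
With the tool pointing down it reaches from about 400 to 875 mm from the base axis. Payload 6.5 kg.
Tool frame: the origin (TCP) lies midway between the tips of the shut fingers; the grasp point (between the pads) lies bot.grasp_offset behind it (bot.grasp_offset is the distance from the TCP to the grasp point, in mm); z points along the fingers, y is the direction in which the jaws open and shut (so a half turn about z gives the same grasp; the last joint's range is limited). The gripper opens to 85 mm and grips with 20 to 120 N. Pads are 22 mm wide; open, the fingers measure 114 mm over their backs; the gripper's body (76 mm by 85 mm) begins 54 mm behind the grasp point. The pads swing forward as they close: fully open they stand 13 mm farther back than shut.
Start: joints at [1.206, 0.536, -0.004, 1.538, 0.003, 1.067, -0.071], TCP at [191.339, -621.192, 231.29] pointing down, gripper open.
Joint ranges: [-2.7, 2.7], [-0.37, 2.16], [-1.27, 1.26], [0.24, 2.4], [-1.31, 4.45], [0.19, 1.91], [-2.76, 2.76]. Speed limits (rad/s): [2.39, 2.39, 3.14, 3.14, 3.14, 3.14, 3.14].

### API

Orientations are given as a unit quaternion [w, x, y, z].
In Python, from station import readout, viewer, bot gives the robot as it stands. The module is installed in compiled form; this text tells all that it offers.
- The arm moves only by the tool carry_out, never from a script. Its argument "rows" is a list of rows, each a list of 4 numbers: the shift along the tool's x, y, z in cm, then the turn about the tool's z in degrees. In form: [[dx, dy, dz, turn], ...]. A call has 1 to 5 rows; each row shifts and turns the pose as measured when the row begins, along the tool's axes as they then stand; what a row does not reach is not made up. A row lasts 1/12 s, in which the tool goes at most 41.7 mm and 7.16 degrees, less where a joint would pass 70% of its speed; a pose out of reach is approached as far as the arm can. A call with a gripper value outside its range is refused whole. "hand" is the gripper's target within -1 to 1 (shut at 1, half-way at 0, fully open at -1), set as the call begins (left out, the last holds). The fingers move at their own pace and stop on an object; "force" is the grip in N (left out, the last holds). Time passes only in rows, so rows that do not move let the fingers close. It gives the time, the measured TCP pose, the force and the opening at its end, in the units of the state.
- readout.get_state(): the state, without advancing time (a new reading comes with each control period).
- viewer.read_camera(name): name is "side" or "top"; returns the picture (384x512x3 uint8, red, green, blue); there is no depth.
- viewer.camera_model(name): a dict with "fx", "fy", "cx", "cy" (pixels), "cam_to_world" (4x4, takes a point from camera to world coordinates). Camera axes: x right, y down, z forward; pixel columns grow to the right and rows downward; lengths in mm; the calibration is good to about 2 mm. A picture is of the moment at which its call begins. camera_model takes no time and is no camera call.
- bot.job_done(): hands the job in, once; it reports no verdict.
The state is a dict: "clock": time; "joints": joint angles; "joint_vel": joint speeds; "joint_torque": joint torques, N m; "eef_pos": TCP position; "eef_rot": TCP orientation; "force": force on the tool from outside, world axes, zero at the start; "ft_torque": the same for the moment, N m; "finger_gap": opening from 0.0 (shut) to 1.0 (fully open).
Only numpy, scipy, OpenCV 4.12 (cv2) and the standard library are available. Lean on these libraries where they do the work, as an engineer would, in place of code of your own. Each camera call takes 0.05 s, during which the arm holds its last target.

### The job

Weigh the sample carrier on the bench hanging scale: take it by its orange grip tab, pass its open yoke over the tip of the scale's hook and ease its weight slowly onto the sprung hook, so that when you let go the hook neither drops nor springs up. Leave the carrier hanging freely and still from its yoke bar; never force or jerk the hook, do not tip the carrier, and leave the beaker, the slide box and the marker alone.

Things in the scene. Friction and masses are not known exactly. Their poses are not given: they have to be found in the camera images.
- scale_stand: Hanging scale fixed to the worktop: grey base plate 180x110x14 mm, white column (42x70 mm, top at z = 251 mm, front face at x = +40 mm). A level steel hook arm, 8 mm thick, comes out of the column along the stand's -x at y = 0; nothing above it. Origin: centre of the base's underside, z up. Never press it with more than 9.5 N.
- hook_seat (a point): Bottom of the hook's valley (upper surface), where the bar must rest: 67 mm from the stand's origin along its -x, z = 205 mm unloaded; moves down with the hook. Valley flat for 12 mm along x with sloping sides; arm 8 mm thick. Behind it (+x) the arm's top is 8 mm higher and runs about 85 mm to the column.
- hook_tip (a point): Centre of the red ball (10 mm) on the hook's upturned front end, 21 mm in front of the seat (stand's -x); the ball's top is 20 mm above the seat. The yoke bar must pass over it.
- spring_hook (a joint): Dip of the hook in m: 0 unloaded, growing straight down, at most 0.09. The spring carries 1 N per 10 mm of dip (100 N/m), lightly damped: it bobs for one to two seconds when let go suddenly. Moving faster than 0.045 m/s up or down counts as a jerk.
- carrier: Sample carrier, loose, upright: round can 49 mm across, 46 mm high (aluminium, blue lid), a yoke of 6 mm steel rod on it, a orange grip tab on top. Origin: centre of the underside, z up. Yoke in the carrier's y-z plane: window open along x, 36 mm wide, z = 46 to 92 mm. Mass unknown, 0.2 to 0.76 kg (2 to 7.5 N), to be found by feel: hung freely the hook dips 20 to 75 mm.
- carrier_bar (a point): Underside of the middle of the yoke bar, 92 mm above the carrier's underside: rests on the hook seat when hung. The bar is a shallow roof, 8 mm higher in the middle than at its ends, so it centres itself on the hook.
- carrier_tab (a point): Best grasp point on the grip tab, on the carrier's axis 130 mm above its underside. The tab is 12 mm thick along the carrier's y (grip it across this), 20 mm wide along x, and spans z = 98 to 145 mm.
- beaker: Bystander: small glass beaker, 55 mm in diameter, 68 mm high, loose. Origin: centre of its underside.
- slide_box: Bystander: cream and grey cardboard box, 58 x 82 x 32 mm, loose. Origin: centre of its underside.
- marker: Bystander: red marker pen, 16 mm thick, 135 mm long along its y, lying loose. Origin: centre of its underside.

How it is judged (in metres and radians):
On the way, in this order (a step that is already met when the one before it is completed fails the run):
1. the carrier is lifted clear of the worktop (height (world z) of carrier above 0.04 m), for 0.2 s.
2. the yoke bar lies in the hook's valley (within 10 mm of the seat) and the hook has dipped more than 12 mm under it while the carrier is still held (distance between carrier_bar and hook_seat below 0.01 m and value of joint spring_hook above 0.012 m and contact force between carrier and scale_stand above 0.8 N and contact force between the fingers and carrier above 0.5 N), for 0.2 s.
At the end, for the whole second after the job is handed in: the carrier hangs by its yoke bar in the hook's valley (bar within 8 mm of the seat), clear of the base, within 0.2 rad of upright, the hook dipped more than 15 mm under its whole weight and settled (hook under 10 mm/s, carrier under 30 mm/s) (distance between carrier_bar and hook_seat below 0.008 m and contact force between carrier and scale_stand above 1.5 N and value of joint spring_hook above 0.015 m and velocity of joint spring_hook between -0.01 and 0.01 m/s and linear speed of carrier below 0.03 m/s and angle between carrier's own z axis and vertical below 0.2 rad and height (world z) of carrier above 0.018 m); the robot touches nothing.
It fails at once if the scale is pressed or pulled with more than 9.5 N (contact force between scale_stand and anything else above 9.5 N).
It fails at once if the hook is jerked: it drops or springs up faster than 0.045 m/s (velocity of joint spring_hook above 0.045 m/s or velocity of joint spring_hook below -0.045 m/s).
It fails at once if the carrier is tipped by more than 0.5 rad (angle between carrier's own z axis and vertical above 0.5 rad).
It fails at once if the beaker, slide box or marker is moved by more than 30 mm (distance of any of beaker, slide_box, marker from where it was at the start of the episode above 0.03 m).
It also fails if it takes over 61 s, if anything falls off the work surface, if the arm or the gripper's body presses on something with over 40 N, if the wrist force passes 120 N, or if a joint passes its speed limit or range.

## Working session

There is one attempt and no reset: what is moved stays moved. The work goes in short steps, Python scripts to look and compute and a tool call to move; the robot and the scene stay as the last step left them, time stands still between calls to the robot, and variables do not carry over. Pictures are saved under pics/ and viewed, and the job is handed in when it is done.

Besides the shell and the picture viewer there is one more tool, called after "Emit:" as name([rows], argument=value, ...), one row to a line, values as JSON. carry_out: Moves the arm, as the interface text tells. Its arguments: {"type":"object","properties":{"rows":{"type":"array"},"hand":{"type":"number"},"force":{"type":"number"}},"required":["rows"]}

```bash
mkdir -p pics; python3 - <<'E'
from station import readout, viewer, bot
import cv2,numpy as np
s=readout.get_state()
for k,v in s.items(): print(k,np.round(v,4))
print(bot.grasp_offset)
for n in("side","top"):
    m=viewer.camera_model(n);print(n,m["fx"],m["fy"],m["cx"],m["cy"]);print(np.round(m["cam_to_world"],3))
    cv2.imwrite(f"pics/{n}0.png",viewer.read_camera(n)[:,:,::-1])
E
```

```text
clock 0.0
joints [ 1.2058  0.5372 -0.0044  1.5388  0.0026  1.0673 -0.0711]
joint_vel [-0.0009 -0.0003 -0.0017 -0.0014  0.001  -0.0012  0.0005]
joint_torque [ 8.00000e-04 -5.83402e+01  1.04880e+00 -2.59099e+01  1.22000e-02
  9.70000e-03 -0.00000e+00]
eef_pos [ 191.1624 -620.6211  230.4085]
eef_rot [-8.000e-04  9.888e-01  1.489e-01 -2.000e-04]
force [-0.0799 -0.0246 -0.2908]
ft_torque [ 0.0003 -0.0242 -0.0225]
finger_gap 1.0012
18.700000000000003
side 387.89303461306747 387.89303461306747 257.428054697798 194.0968519100428
[[ 9.85000e-01 -1.27000e-01  1.15000e-01  4.08652e+02]
 [-1.70000e-01 -6.53000e-01  7.38000e-01 -6.21725e+02]
 [-1.90000e-02 -7.47000e-01 -6.65000e-01  8.15471e+02]
 [ 0.00000e+00  0.00000e+00  0.00000e+00  1.00000e+00]]
top 474.2205915326311 474.2205915326311 259.8260085052365 189.9200619941041
[[-2.100000e-02 -9.900000e-01  1.370000e-01  3.772740e+02]
 [-1.000000e+00  1.900000e-02 -1.600000e-02  1.184220e+02]
 [ 1.300000e-02 -1.370000e-01 -9.900000e-01  1.373812e+03]
 [ 0.000000e+00  0.000000e+00  0.000000e+00  1.000000e+00]]
```

View pics/side0.png

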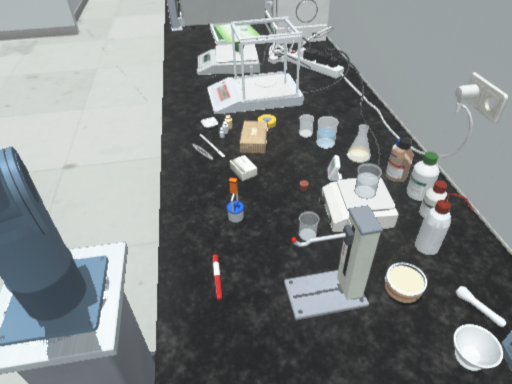

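View pics/top0.png

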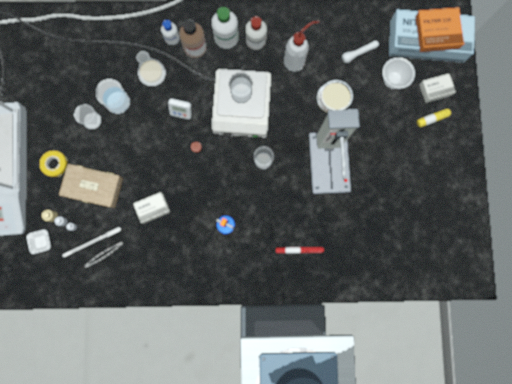

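```bash
python3 - <<'E'
import cv2
a=cv2.imread("pics/side0.png");cv2.imwrite("pics/side0z.png",cv2.resize(a[165:320,200:400],None,fx=4,fy=3.8,interpolation=cv2.INTER_CUBIC)[:600])
b=cv2.imread("pics/top0.png");cv2.imwrite("pics/top0z.png",cv2.resize(b[100:260,195:375],None,fx=3.75,fy=3.75,interpolation=cv2.INTER_CUBIC))
E
```

```text
(no output)
```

View pics/side0z.png

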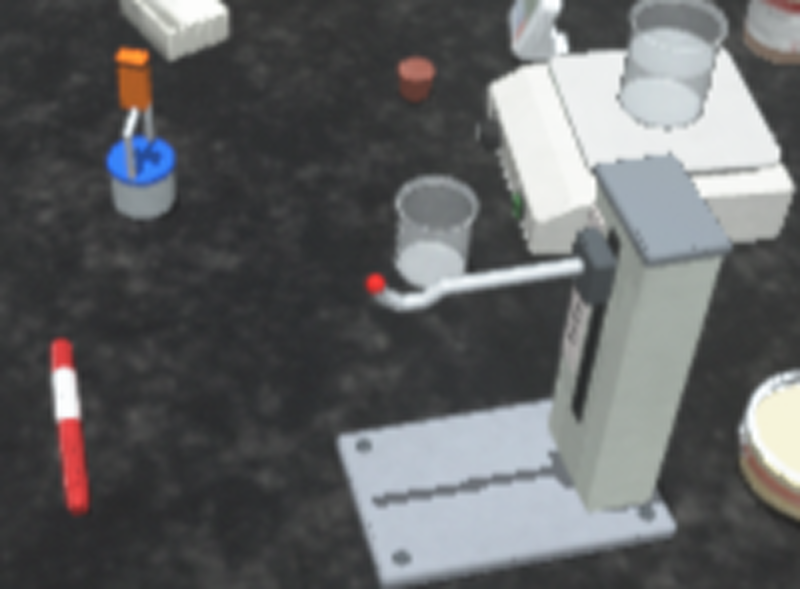

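View pics/top0z.png

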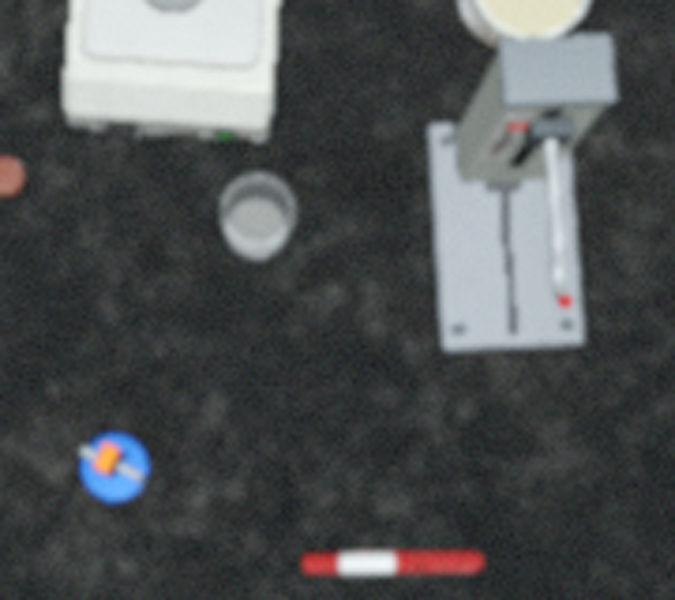

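```bash
cat >h.py <<'E'
import cv2,numpy as np
from station import readout,viewer,bot
def ray(n,p):
    m=viewer.camera_model(n);T=np.array(m["cam_to_world"])
    d=np.array([(p[0]-m["cx"])/m["fx"],(p[1]-m["cy"])/m["fy"],1.]);d=T[:3,:3]@d
    return T[:3,3],d/np.linalg.norm(d)
def plane(n,p,z):
    o,d=ray(n,p);return o+d*(z-o[2])/d[2]
def tri(ps,pt):
    A=np.zeros((3,3));b=np.zeros(3)
    for n,p in(("side",ps),("top",pt)):
        o,d=ray(n,p);P=np.eye(3)-np.outer(d,d);A+=P;b+=P@o
    x=np.linalg.solve(A,b)
    r=[np.linalg.norm((np.eye(3)-np.outer(d,d))@(x-o)) for o,d in(ray("side",ps),ray("top",pt))]
    return np.round(x,1),np.round(r,1)
def proj(n,X):
    m=viewer.camera_model(n);T=np.linalg.inv(m["cam_to_world"]);c=T[:3,:3]@X+T[:3,3]
    return np.array([c[0]/c[2]*m["fx"]+m["cx"],c[1]/c[2]*m["fy"]+m["cy"]])
def blobs(img,lo,hi,roi,mina=4):
    x0,y0,x1,y1=roi;h=cv2.cvtColor(img[y0:y1,x0:x1],cv2.COLOR_BGR2HSV)
    m=cv2.inRange(h,np.array(lo),np.array(hi))
    n,l,s,c=cv2.connectedComponentsWithStats(m)
    return [(c[i]+[x0,y0],s[i,4],s[i,:4]+[x0,y0,0,0]) for i in range(1,n) if s[i,4]>=mina]
E
python3 - <<'E'
from h import *
I={n:cv2.imread(f"pics/{n}0.png") for n in("side","top")}
roi={"side":(205,165,310,310),"top":(205,190,360,262)}
for n in I:
    for nm,lo,hi in(("red",(0,150,90),(4,255,255)),("orange",(5,150,90),(18,255,255)),("blue",(100,130,90),(125,255,255))):
        for b in blobs(I[n],lo,hi,(290,230,300,250) if 0 else roi[n]): print(n,nm,np.round(b[0],1),b[1],b[2])
for n in I:
    for nm,lo,hi in(("ball",(0,120,90),(5,255,255)),):
        for b in blobs(I[n],lo,hi,(285,230,305,250) if n=="side" else (335,170,355,190)): print(n,nm,np.round(b[0],1),b[1],b[2])
# base grey contour top
for n,r in(("top",(300,120,365,200)),("side",(280,260,375,320))):
    x0,y0,x1,y1=r;g=cv2.inRange(I[n][y0:y1,x0:x1],(130,130,130),(210,200,190))
    c=max(cv2.findContours(g,0,1)[0],key=cv2.contourArea)
    print(n,cv2.approxPolyDP(c,2.5,True).reshape(-1,2)+[x0,y0])
E
```

```text
side red [293.3 239.1] 18 [291 237   5   5]
side red [215.4 257.2] 26 [214 254   4   7]
side red [218.3 287.4] 120 [215 276   7  24]
side orange [233. 185.] 118 [229 178   9  16]
side blue [235.1 206.7] 160 [226 200  18  14]
top red [279.5 249.4] 35 [276 247   8   6]
top red [311.6 249.1] 86 [302 247  22   6]
top orange [223.5 222. ] 16 [222 220   4   5]
top blue [228.8 219.3] 78 [219 215  17  12]
top blue [223.4 229.4] 105 [216 223  17  12]
side ball [293.1 238.9] 22 [291 237   5   5]
top [[358 120]
 [329 120]
 [330 128]
 [318 145]
 [317 138]
 [313 137]
 [315 134]
 [310 133]
 [313 192]
 [349 191]
 [346 140]
 [340 137]
 [330 147]
 [331 139]
 [325 139]
 [337 127]
 [358 126]]
side [[372 260]
 [349 260]
 [345 277]
 [341 272]
 [344 260]
 [340 260]
 [338 270]
 [286 279]
 [295 317]
 [368 304]
 [362 294]]
```

```bash
python3 - <<'E'
from h import *
I={n:cv2.imread(f"pics/{n}0.png").astype(float) for n in("side","top")}
def wc(n,r):
    x0,y0,x1,y1=r;a=I[n][y0:y1,x0:x1];w=np.clip(a[:,:,2]-a[:,:,1]-25,0,None);Y,X=np.mgrid[y0:y1,x0:x1]
    return np.array([(w*X).sum()/w.sum(),(w*Y).sum()/w.sum()])
bs,bt=wc("side",(286,232,301,246)),wc("top",(339,173,352,187))
B,r=tri(bs,bt);print("ball",bs,bt,B,r)
# tab: side orange top face
print("tab centroid",tri((233,185),wc("top",(217,214,231,230))),wc("top",(217,214,231,230)))
# lid ellipse centres
for z in(46,):
    print("lid side",plane("side",(235.1,206.9),46),"top",plane("top",(225.3,224.7),46))
# base corners z=14
for n,ps in(("top",((310,133),(313,192),(349,191),(346.,140))),("side",((286,279),(295,317),(368,304),(338,270)))):
    print(n,[np.round(plane(n,p,14)[:2],1) for p in ps])
# bar ends in top zoom
for p in((82,450),(145,475)):
    q=(p[0]/3.75+194.6,p[1]/3.75+99.6);print("bar end",np.round(plane("top",q,86),1))
E
python3 - <<'E'
import cv2
a=cv2.imread("pics/side0.png");cv2.imwrite("pics/s_c.png",cv2.resize(a[172:226,215:260],None,fx=11,fy=11,interpolation=cv2.INTER_CUBIC))
a=cv2.imread("pics/top0.png");cv2.imwrite("pics/t_c.png",cv2.resize(a[205:245,205:250],None,fx=14,fy=14,interpolation=cv2.INTER_CUBIC))
E
```

```text
ball [293.38181818 239.05661157] [345.2822186  179.92659054] [ 558.5 -111.5  221.7] [0.9 0.9]
tab centroid (array([467.7, 196.4, 124.3]), array([0.3, 0.3])) [223.21357616 221.76048565]
lid side [468.60029952 190.83930985  46.        ] top [464.65760137 195.52212344  46.        ]
top [array([732.1, -54.9]), array([556.5, -57.5]), array([ 557.4, -162.2]), array([ 709.1, -160.4])]
side [array([562.5, -58.4]), array([ 559.2, -164.5]), array([ 735.3, -162.6]), array([698.2, -55.7])]
bar end [476.3 217.   86. ]
bar end [457.4 171.7  86. ]
```

View pics/s_c.png

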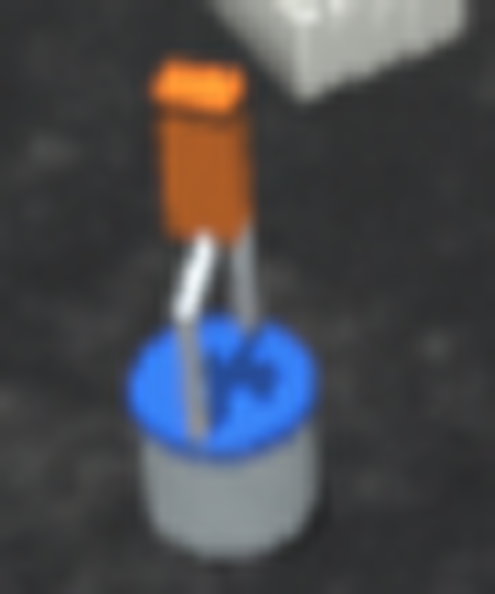

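View pics/t_c.png

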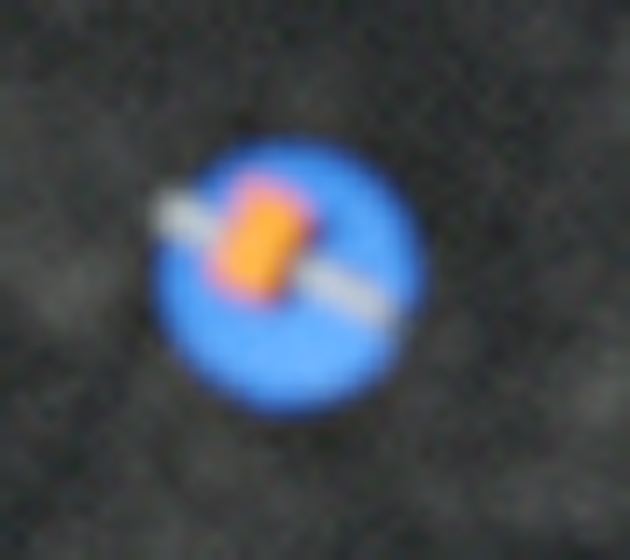

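```bash
python3 - <<'E'
from h import *
s=lambda u,v:(u/11-.5+215,v/11-.5+172)
t=lambda u,v:(u/14-.5+205,v/14-.5+205)
print("tabtop",tri(s(199,87),t(258,245)))
print("rod feet",plane("side",s(203,437),46),plane("side",s(252,327),46))
print("tab bottom mid side z~98",plane("side",s(208,238),98))
print("lid top",plane("top",t(291,275),46),"side",plane("side",s(223,389),46))
for k in((160,212),(398,318)): print(plane("top",t(*k),88))
# tab top face via minAreaRect (top)
I=cv2.imread("pics/top0.png");J=cv2.resize(I[205:245,205:250],None,fx=14,fy=14,interpolation=cv2.INTER_CUBIC).astype(int)
m=((J[:,:,2]-J[:,:,0])>20).astype(np.uint8);c=max(cv2.findContours(m,0,1)[0],key=cv2.contourArea)
r=cv2.minAreaRect(c);print(r);bx=cv2.boxPoints(r);print([np.round(plane("top",t(*p),143)[:2],1) for p in bx])
st=readout.get_state();R=__import__("scipy.spatial.transform",fromlist=["Rotation"]).Rotation
w=st["eef_rot"];print(R.from_quat([w[1],w[2],w[3],w[0]]).as_matrix().round(3))
E
```

```text
tabtop (array([466.7, 195.8, 144.6]), array([1.4, 1.4]))
rod feet [460.30266228 174.23386772  46.        ] [478.3330823  213.50023462  46.        ]
tab bottom mid side z~98 [467.03140554 192.29674007  98.        ]
lid top [466.21538121 195.54557084  46.        ] side [467.69147371 191.1699894   46.        ]
[476.09344761 218.31428347  88.        ]
[454.68767935 172.53419038  88.        ]
((262.23077392578125, 244.1538543701172), (85.97853088378906, 109.27593994140625), 33.6900634765625)
[array([461.8, 207.4]), array([478.4, 196.1]), array([469.3, 182.9]), array([452.7, 194.3])]
[[ 0.956  0.294 -0.001]
 [ 0.294 -0.956  0.001]
 [-0.    -0.002 -1.   ]]
```

```bash
cat >>h.py <<'E'
def ang():
    w,x,y,z=readout.get_state()["eef_rot"]
    return np.degrees(np.arctan2(2*(x*y+w*z),1-2*(y*y+z*z)))
def plan(wps,yaw,n=5,step=40,dig=1):
    s=readout.get_state();p=np.array(s["eef_pos"]);a=ang();out=[];wps=[np.array(w,float) for w in wps]
    print("t",round(s["clock"],2),"p",p.round(1),"yaw",a.round(2),"F",np.round(s["force"],2),"gap",round(s["finger_gap"],3))
    while wps and len(out)<n:
        d=wps[0]-p;L=np.linalg.norm(d);f=min(1,step/max(L,1e-9));d=d*f
        turn=np.clip(a-yaw,-7,7)
        c,sn=np.cos(np.radians(a)),np.sin(np.radians(a))
        out.append([round(v,dig) for v in((c*d[0]+sn*d[1])/10,(sn*d[0]-c*d[1])/10,-d[2]/10)]+[round(turn,1)])
        p=p+d;a-=turn
        if f==1: wps.pop(0)
    print([[float(v) for v in r] for r in out])
E
python3 -c "
from h import *
plan([(420,-420,230),(450,-150,230),(467,194,230)],-24.8,30)"
```

```text
t 0.1 p [ 191.1 -620.7  230.5] yaw 17.12 F [ 0.59 -0.2  -0.5 ] gap 0.997
[[3.7, -1.6, 0.0, 7.0], [3.4, -2.1, 0.0, 7.0], [3.1, -2.5, 0.0, 7.0], [2.8, -2.8, 0.0, 7.0], [2.5, -3.2, 0.0, 7.0], [2.1, -3.4, 0.0, 6.9], [1.6, -3.7, 0.0, 0.0], [1.0, -2.2, 0.0, 0.0], [-1.3, -3.8, -0.0, 0.0], [-1.3, -3.8, -0.0, 0.0], [-1.3, -3.8, -0.0, 0.0], [-1.3, -3.8, -0.0, 0.0], [-1.3, -3.8, -0.0, 0.0], [-1.3, -3.8, -0.0, 0.0], [-1.0, -3.0, -0.0, 0.0], [-1.5, -3.7, -0.0, 0.0], [-1.5, -3.7, -0.0, 0.0], [-1.5, -3.7, -0.0, 0.0], [-1.5, -3.7, -0.0, 0.0], [-1.5, -3.7, -0.0, 0.0], [-1.5, -3.7, -0.0, 0.0], [-1.5, -3.7, -0.0, 0.0], [-1.5, -3.7, -0.0, 0.0], [-0.9, -2.3, -0.0, 0.0]]
```

Emit:
carry_out([
  [3.7,-1.6,0,7],
  [3.4,-2.1,0,7],
  [3.1,-2.5,0,7],
  [2.8,-2.8,0,7],
  [2.5,-3.2,0,7],
], hand=-1)

```text
clock: 0.52
eef_pos: [332.3, -492.5, 227.1]
eef_rot: [0.001, 0.987, -0.163, -0.004]
force: [0.7, -0.5, -0.6]
finger_gap: 0.998
```

```bash
python3 -c "
from h import *
plan([(420,-420,230),(450,-150,230),(467,194,230)],-24.8,10)"
```

```text
t 0.52 p [ 332.3 -492.5  227.1] yaw -18.77 F [ 0.68 -0.5  -0.56] gap 0.998
[[2.1, -3.4, -0.1, 6.0], [1.7, -3.6, -0.1, 0.0], [1.5, -3.0, -0.1, 0.0], [-1.3, -3.8, -0.0, 0.0], [-1.3, -3.8, -0.0, 0.0], [-1.3, -3.8, -0.0, 0.0], [-1.3, -3.8, -0.0, 0.0], [-1.3, -3.8, -0.0, 0.0], [-1.3, -3.8, -0.0, 0.0], [-1.0, -3.0, -0.0, 0.0]]
```

Tracking is good; continue.

Emit:
carry_out([
  [2.1,-3.4,-0.1,6],
  [1.7,-3.6,-0.1,0],
  [1.5,-3.0,-0.1,0],
  [-1.3,-3.8,0,0],
  [-1.3,-3.8,0,0],
])

```text
clock: 0.93
eef_pos: [438.1, -334.6, 227.6]
eef_rot: [0.001, 0.976, -0.219, -0.004]
force: [0.5, 0.6, 0.2]
finger_gap: 1.002
```

Emit:
carry_out([
  [-1.3,-3.8,0,0],
  [-1.3,-3.8,0,0],
  [-1.3,-3.8,0,0],
  [-1.3,-3.8,0,0],
  [-1.3,-3.8,0,0],
])

```text
clock: 1.35
eef_pos: [459.6, -127.3, 226.3]
eef_rot: [0.001, 0.976, -0.219, -0.005]
force: [0.4, -0.3, 0.5]
finger_gap: 1.003
```

```bash
python3 -c "
from h import *
plan([(467,194,230)],-24.8,20)"
```

```text
t 1.35 p [ 459.6 -127.3  226.3] yaw -25.28 F [ 0.42 -0.28  0.46] gap 1.003
[[-1.6, -3.7, -0.0, -0.5], [-1.6, -3.7, -0.0, 0.0], [-1.6, -3.7, -0.0, 0.0], [-1.6, -3.7, -0.0, 0.0], [-1.6, -3.7, -0.0, 0.0], [-1.6, -3.7, -0.0, 0.0], [-1.6, -3.7, -0.0, 0.0], [-1.6, -3.7, -0.0, 0.0], [-0.1, -0.1, -0.0, 0.0]]
```

Emit:
carry_out([
  [-1.6,-3.7,0,0],
  [-1.6,-3.7,0,0],
  [-1.6,-3.7,0,0],
  [-1.6,-3.7,0,0],
  [-1.6,-3.7,0,0],
])

```text
clock: 1.77
eef_pos: [463.9, 80.9, 226.1]
eef_rot: [0.001, 0.976, -0.219, -0.005]
force: [0.9, 0.5, -1.2]
finger_gap: 1.003
```

Emit:
carry_out([
  [-1.6,-3.7,0,0],
  [-1.6,-3.7,0,0],
  [-0.8,-1.6,0,0],
  [0,0,0,0],
])

```text
clock: 2.1
eef_pos: [463.1, 193.1, 226.0]
eef_rot: [-0.001, 0.977, -0.213, -0.005]
force: [-0.9, 0.1, 0.8]
finger_gap: 0.997
```

```bash
python3 -c "
from h import *
for n in('side','top'): 
  a=viewer.read_camera(n)[:,:,::-1];cv2.imwrite('pics/%s1.png'%n,a)
a=cv2.imread('pics/side1.png');b=cv2.imread('pics/top1.png')
cv2.imwrite('pics/c1.png',cv2.hconcat([cv2.resize(a[110:240,170:300],(390,390)),cv2.resize(b[150:280,160:290],(390,390))]))
plan([(467,194,230),(467,194,111.3)],-24.8,20)"
```

```text
t 2.2 p [463.5 188.8 225.8] yaw -24.85 F [ 0.34  0.25 -0.97] gap 1.0
[[0.1, -0.6, -0.4, -0.0], [0.0, -0.0, 4.0, 0.0], [0.0, -0.0, 4.0, 0.0], [0.0, -0.0, 3.9, 0.0]]
```

View pics/c1.png

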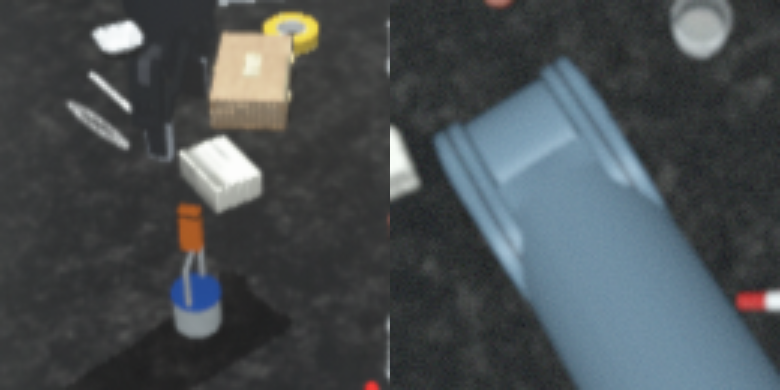

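Emit:
carry_out([
  [0.1,-0.6,-0.4,0],
  [0,0,3.5,0],
  [0,0,3.0,0],
  [0,0,0,0],
])

```text
clock: 2.53
eef_pos: [470.7, 187.5, 165.4]
eef_rot: [0.0, 0.975, -0.22, -0.002]
force: [-0.7, -0.2, -0.6]
finger_gap: 1.002
```

```bash
python3 -c "
from h import *
a=viewer.read_camera('side')[:,:,::-1];cv2.imwrite('pics/c2.png',cv2.resize(a[110:240,170:300],(585,585)))
plan([(467,194,111.3)],-24.8,20)"
```

```text
t 2.58 p [471.7 187.5 167.5] yaw -25.49 F [-0.14 -0.88  0.09] gap 0.997
[[-0.5, -0.3, 4.0, -0.7], [-0.2, -0.1, 1.7, 0.0]]
```

View pics/c2.png

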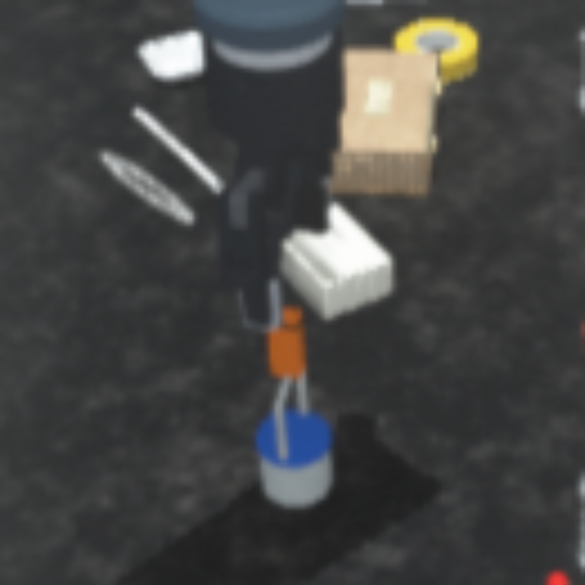

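Emit:
carry_out([
  [-0.3,-0.5,0,0],
  [0,0,0,0],
  [0,0,0,0],
])

```text
clock: 2.83
eef_pos: [473.7, 191.9, 171.2]
eef_rot: [-0.001, 0.975, -0.223, 0.0]
force: [0.1, -0.0, -0.3]
finger_gap: 1.001
```

```bash
python3 -c "
from h import *
plan([(467,194,111.3)],-24.8,20)
print(np.round(readout.get_state()['joint_vel'],3))"
```

```text
t 2.83 p [473.7 191.9 171.2] yaw -25.78 F [ 0.06 -0.04 -0.26] gap 1.001
[[-0.5, 0.1, 4.0, -1.0], [-0.2, 0.0, 2.0, 0.0]]
[-0.002 -0.018 -0.006 -0.02  -0.01   0.015 -0.002]
```

Emit:
carry_out([
  [0,0,0,0],
])

```text
clock: 2.92
eef_pos: [474.5, 192.2, 172.6]
eef_rot: [-0.001, 0.975, -0.223, 0.001]
force: [-0.7, 0.1, 0.5]
finger_gap: 1.002
```

Emit:
carry_out([
  [0,0,0,0],
])

```text
clock: 3.0
eef_pos: [475.1, 192.3, 173.6]
eef_rot: [-0.002, 0.975, -0.223, 0.002]
force: [-0.4, 1.5, 0.6]
finger_gap: 1.0
```

Emit:
carry_out([
  [0,0,0,0],
])

```text
clock: 3.08
eef_pos: [475.6, 192.5, 174.4]
eef_rot: [-0.002, 0.975, -0.223, 0.002]
force: [0.3, 0.6, 0.2]
finger_gap: 1.003
```

Emit:
carry_out([
  [-0.6,0.1,3.0,-1],
  [-0.2,0,2.0,0],
  [0,0,0.3,0],
])

```text
clock: 3.33
eef_pos: [471.4, 196.6, 123.4]
eef_rot: [-0.005, 0.977, -0.215, 0.006]
force: [0.5, 0.1, -0.7]
finger_gap: 0.996
```

```bash
python3 -c "
from h import *
plan([(467,194,111.3)],-24.8,20)
print(np.round(readout.get_state()['joint_vel'],3))"
```

```text
t 3.33 p [471.4 196.6 123.4] yaw -24.81 F [ 0.5   0.12 -0.74] gap 0.996
[[-0.3, 0.4, 1.2, -0.0]]
[-0.01   0.031  0.01   0.016  0.012 -0.043 -0.001]
```

Emit:
carry_out([
  [-0.3,0.3,1.0,0],
  [0,0,0.2,0],
])

```text
clock: 3.5
eef_pos: [467.4, 195.2, 111.2]
eef_rot: [-0.005, 0.977, -0.215, 0.005]
force: [-0.6, -0.4, -0.8]
finger_gap: 1.002
```

```bash
python3 -c "
from h import *
a=viewer.read_camera('side')[:,:,::-1];cv2.imwrite('pics/c3.png',cv2.resize(a[130:230,190:290],(600,600)))
plan([(467,194,111.3)],-24.8,20)
print(readout.get_state()['eef_rot'])"
```

```text
t 3.55 p [468.5 195.6 111.9] yaw -24.79 F [-0.37 -0.32 -0.57] gap 1.001
[[-0.1, 0.2, 0.1, 0.0]]
[-0.00509794  0.97666613 -0.2146133   0.00619812]
```

View pics/c3.png

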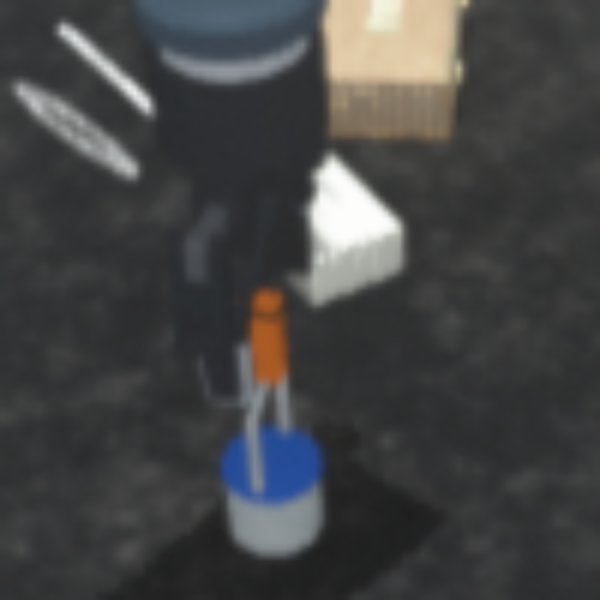

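Emit:
carry_out([
  [-0.1,0.1,0.1,0],
  [0,0,0,0],
  [0,0,0,0],
  [0,0,0,0],
  [0,0,0,0],
], hand=1, force=30)

```text
clock: 3.97
eef_pos: [470.1, 196.2, 114.5]
eef_rot: [-0.007, 0.977, -0.215, 0.009]
force: [0.6, -0.1, -0.6]
finger_gap: 0.298
```

Emit:
carry_out([
  [0,0,0,0],
  [0,0,0,0],
  [0,0,0,0],
])

```text
clock: 4.22
eef_pos: [470.4, 196.1, 115.0]
eef_rot: [-0.007, 0.977, -0.215, 0.009]
force: [-0.2, -0.5, -1.1]
finger_gap: 0.136
```

```bash
python3 -c "
from h import *
a=viewer.read_camera('side')[:,:,::-1];cv2.imwrite('pics/c4.png',cv2.resize(a[130:230,190:290],(600,600)))
plan([(467,194,111.3)],-24.8,20)
print(readout.get_state()['eef_rot'])"
```

```text
t 4.27 p [470.4 196.2 115. ] yaw -24.84 F [ 0.67 -0.14 -0.86] gap 0.132
[[-0.2, 0.3, 0.4, -0.0]]
[-0.00694451  0.97654596 -0.21501382  0.00887843]
```

View pics/c4.png

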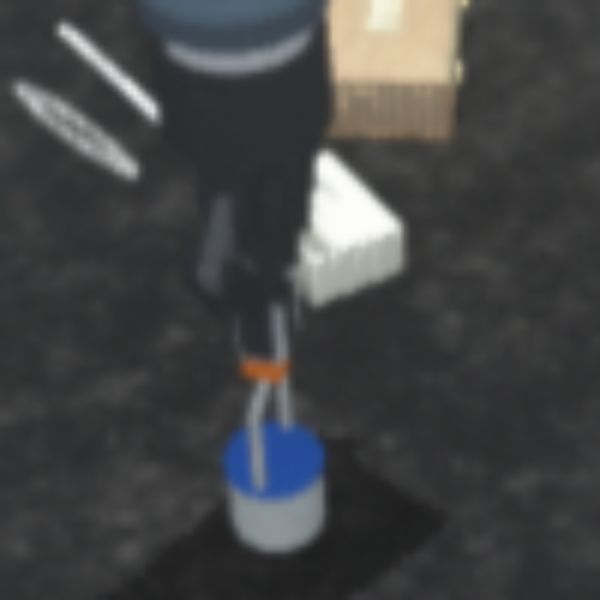

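Emit:
carry_out([
  [0,0,-0.5,0],
  [0,0,-1,0],
  [0,0,-1.5,0],
  [0,0,-2,0],
  [0,0,-2,0],
])

```text
clock: 4.68
eef_pos: [464.6, 193.6, 184.5]
eef_rot: [-0.003, 0.977, -0.215, 0.004]
force: [0.6, -0.7, -2.5]
finger_gap: 0.134
```

Emit:
carry_out([
  [0,0,-2,-3],
  [0,0,-2,-6],
  [0,0,-1.5,-6],
  [0,0,-1,-6],
  [0,0,0,-4],
])

```text
clock: 5.1
eef_pos: [464.1, 193.7, 260.3]
eef_rot: [-0.003, 1.0, 0.011, 0.008]
force: [0.3, 1.8, -3.7]
finger_gap: 0.135
```

```bash
cat >>h.py <<'E'
def avg(n):
    f=[];t=[];p=[]
    for i in range(n):
        viewer.read_camera("side");s=readout.get_state();f.append(s["force"]);t.append(s["joint_torque"]);p.append(s["eef_pos"])
    f,t,p=map(np.array,(f,t,p))
    print("F",f.mean(0).round(3),"sd",f.std(0).round(3),"tau",t.mean(0).round(2),"sd",t.std(0).round(3));print("p0",p[0].round(2),"p-1",p[-1].round(2),"psd",p.std(0).round(2))
E
python3 -c "
from h import *
a=viewer.read_camera('side')[:,:,::-1];cv2.imwrite('pics/c5.png',a)
avg(20)
plan([(450,100,256),(450,-111,256)],0.7,20)
print(readout.get_state()['eef_rot'])"
```

```text
F [ 0.148  0.019 -3.01 ] sd [0.607 0.557 0.456] tau [ 4.00e-02 -4.22e+01 -1.84e+00 -2.60e+01  2.00e-02 -5.00e-02  7.00e-02] sd [0.06  0.274 0.072 0.185 0.005 0.018 0.225]
p0 [463.36 193.23 258.57] p-1 [463.12 193.18 257.21] psd [0.19 0.12 0.41]
t 6.15 p [463.1 193.2 257.2] yaw 0.94 F [ 0.26 -0.65 -3.45] gap 0.135
[[-0.6, 4.0, 0.1, 0.2], [-0.6, 4.0, 0.1, 0.0], [-0.2, 1.4, 0.0, 0.0], [-0.0, 4.0, -0.0, 0.0], [-0.0, 4.0, -0.0, 0.0], [-0.0, 4.0, -0.0, 0.0], [-0.0, 4.0, -0.0, 0.0], [-0.0, 4.0, -0.0, 0.0], [-0.0, 1.1, -0.0, 0.0]]
[-0.00256231  0.99994674  0.00820814  0.00570753]
```

View pics/c5.png

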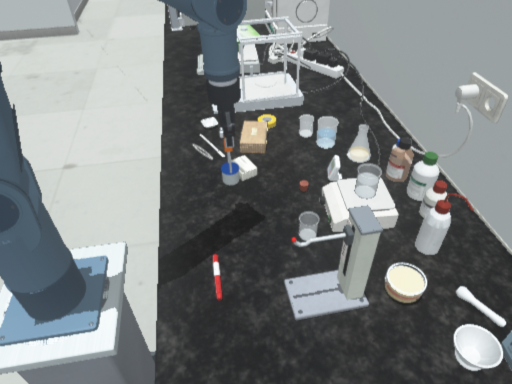

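Emit:
carry_out([
  [-0.4,2,0,0],
  [-0.6,4,0.1,0],
  [-0.3,4,0,0],
  [0,4,0,0],
  [0,4,0,0],
])

```text
clock: 6.57
eef_pos: [453.8, 19.1, 255.2]
eef_rot: [-0.007, 1.0, 0.018, 0.008]
force: [1.7, 1.2, -3.3]
finger_gap: 0.134
```

Emit:
carry_out([
  [0,4,0,0],
  [0,3.5,0,0],
  [0,2.5,0,0],
  [0,1.5,0,0],
  [0,0.5,0,0],
])

```text
clock: 6.98
eef_pos: [456.3, -116.2, 254.7]
eef_rot: [-0.004, 1.0, 0.012, 0.009]
force: [0.1, 0.6, -3.4]
finger_gap: 0.137
```

```bash
python3 -c "
from h import *
plan([(450,-111,256)],0.7,20)
print(readout.get_state()['eef_rot'])"
```

```text
t 6.98 p [ 456.3 -116.2  254.7] yaw 1.39 F [ 0.09  0.56 -3.36] gap 0.137
[[-0.6, -0.5, -0.1, 0.7]]
[-0.00433557  0.99987821  0.01215683  0.00877325]
```

Emit:
carry_out([
  [2,-0.5,0,0.7],
  [2,-0.2,0,0],
  [1,0,0,0],
  [0,0,0,0],
])

```text
clock: 7.32
eef_pos: [506.9, -108.9, 255.5]
eef_rot: [-0.005, 1.0, 0.004, 0.008]
force: [0.0, -0.4, -2.2]
finger_gap: 0.137
```

```bash
python3 -c "
from h import *
for n in('side','top'): 
  a=viewer.read_camera(n)[:,:,::-1];cv2.imwrite('pics/%s6.png'%n,a)
a=cv2.imread('pics/side6.png');b=cv2.imread('pics/top6.png')
cv2.imwrite('pics/c6.png',cv2.hconcat([cv2.resize(a[170:300,220:350],(400,400)),cv2.resize(b[110:240,270:400],(400,400))]))
cv2.imwrite('pics/c6s.png',cv2.resize(a[190:280,240:330],(600,600),interpolation=cv2.INTER_CUBIC))
plan([(505,-111,256)],0.7,20)
print(readout.get_state()['eef_rot'])"
```

```text
t 7.42 p [ 504.8 -109.1  255.2] yaw 0.41 F [-0.41  0.85 -3.48] gap 0.133
[[0.0, 0.2, -0.1, -0.3]]
[-0.00452277  0.99995778  0.00357604  0.00715518]
```

View pics/c6.png

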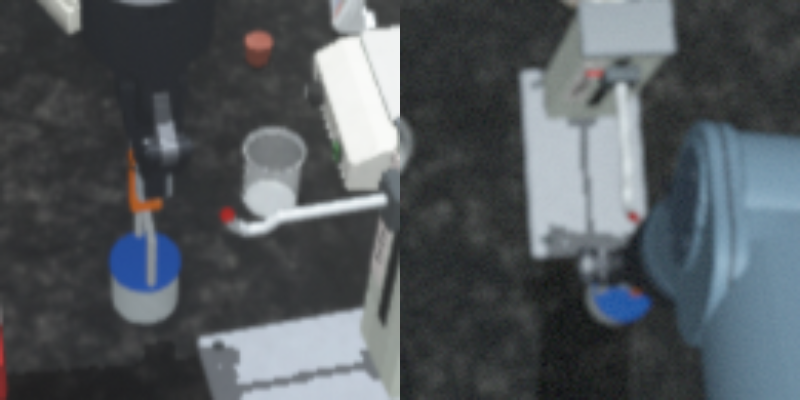

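View pics/c6s.png

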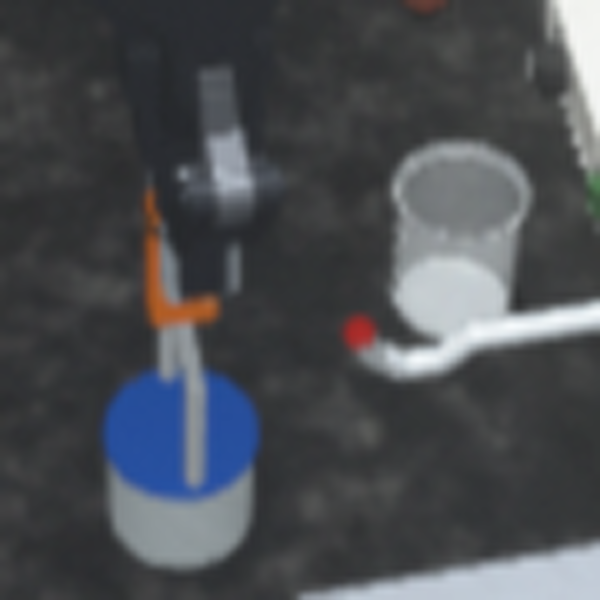

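```bash
python3 -c "
from h import *
q=lambda u,v:(u/6.6667-.5+240,v/6.6667-.5+190)
for z in (184,187,190): print('lid',z,plane('side',q(182,435),z).round(1))
print('can bottom-ish left/right edges lid',plane('side',q(104,435),187).round(1),plane('side',q(260,435),187).round(1))
print('rod foot near',plane('side',q(194,488),187).round(1),'far', plane('side',q(168,380),187).round(1))
print('tab bottom',plane('side',q(152,324),238).round(1),plane('side',q(217,316),238).round(1))
# blue lid in top
b=cv2.imread('pics/top6.png')
for x in blobs(b,(100,100,60),(125,255,255),(325,195,352,220)): print(x)
print(proj('side',np.array([504.8,-109,187])),q(182,435))
for p in ((505,-111,233),(505,-111,187)): print(proj('top',np.array(p)))
"
```

```text
lid 184 [ 504.3 -111.1  184. ]
lid 187 [ 503.9 -113.5  187. ]
lid 190 [ 503.4 -115.9  190. ]
can bottom-ish left/right edges lid [ 480. -109.  187.] [ 527.7 -118.   187. ]
rod foot near [ 503.6 -134.5  187. ] far [503.7 -90.7 187. ]
tab bottom [ 495.3 -111.5  238. ] [ 514.9 -112.   238. ]
(array([342.21118012, 208.70186335]), np.int32(161), array([333, 202,  19,  14]))
[266.83839518 253.0282213 ] (266.7998635006825, 254.74967375163124)
[346.98371279 200.60001983]
[343.42290076 202.69690651]
```

Emit:
carry_out([
  [1,0.2,-0.2,-0.3],
  [1.3,0,0,0],
  [0.5,0,0,0],
  [0,0,0,0],
])

```text
clock: 7.75
eef_pos: [528.9, -109.6, 256.9]
eef_rot: [-0.005, 1.0, 0.007, 0.005]
force: [-0.2, -0.7, -2.4]
finger_gap: 0.141
```

```bash
python3 -c "
from h import *
a=viewer.read_camera('side')[:,:,::-1]
cv2.imwrite('pics/c7s.png',cv2.resize(a[190:280,240:330],(600,600),interpolation=cv2.INTER_CUBIC))
plan([(579.5,-110,257)],0.7,20)
print(readout.get_state()['eef_rot'])"
```

```text
t 7.8 p [ 528.3 -109.6  256.8] yaw 0.82 F [-0.15  0.09 -3.67] gap 0.135
[[4.0, 0.1, -0.0, 0.1], [1.1, 0.0, -0.0, 0.0]]
[-0.00475868  0.99995443  0.00713419  0.00419524]
```

View pics/c7s.png

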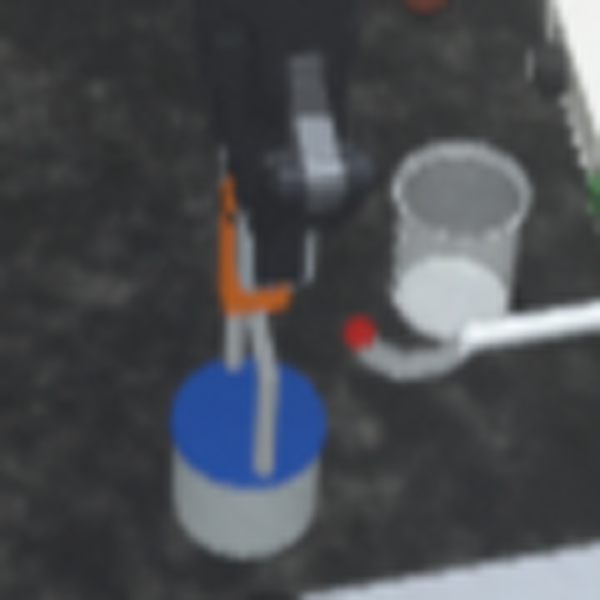

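Emit:
carry_out([
  [0.8,0,0,0],
  [0.7,0,0,0],
  [0.2,0,0,0],
  [0,0,0,0],
])

```text
clock: 8.13
eef_pos: [544.5, -109.3, 256.9]
eef_rot: [-0.005, 1.0, 0.007, 0.003]
force: [-1.0, -0.2, -2.0]
finger_gap: 0.138
```

```bash
python3 -c "
from h import *
a=viewer.read_camera('side')[:,:,::-1]
cv2.imwrite('pics/c8s.png',cv2.resize(a[190:280,240:330],(600,600),interpolation=cv2.INTER_CUBIC))
plan([(579.5,-110,257)],0.7,20)
print(readout.get_state()['eef_rot'])"
```

```text
t 8.18 p [ 544.3 -109.3  256.8] yaw 0.81 F [-0.35 -0.17 -2.37] gap 0.136
[[3.5, 0.1, -0.0, 0.1]]
[-0.00473059  0.99995882  0.00704144  0.00322348]
```

View pics/c8s.png

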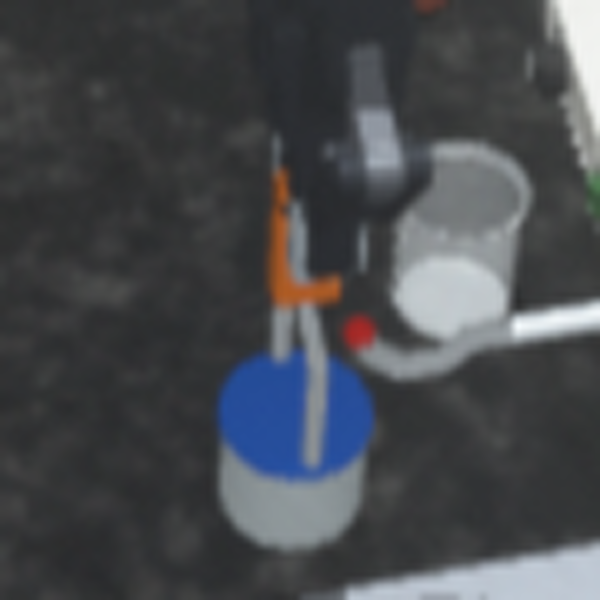

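Emit:
carry_out([
  [0.6,0,0,0],
  [0.6,0,0,0],
  [0.6,0,0,0],
  [0.4,0,0,0],
  [0,0,0,0],
])

```text
clock: 8.6
eef_pos: [568.4, -109.1, 256.9]
eef_rot: [-0.005, 1.0, 0.007, 0.003]
force: [-0.2, -0.4, -3.6]
finger_gap: 0.136
```

```bash
python3 -c "
from h import *
a=viewer.read_camera('side')[:,:,::-1]
cv2.imwrite('pics/c9s.png',cv2.resize(a[190:280,240:330],(600,600),interpolation=cv2.INTER_CUBIC))
plan([(579.5,-110,257)],0.7,20)
print(readout.get_state()['eef_rot'])"
```

```text
t 8.65 p [ 568.  -109.1  256.8] yaw 0.79 F [ 0.4  -0.85 -3.11] gap 0.136
[[1.2, 0.1, -0.0, 0.1]]
[-0.00471908  0.99996089  0.00688856  0.00291339]
```

View pics/c9s.png

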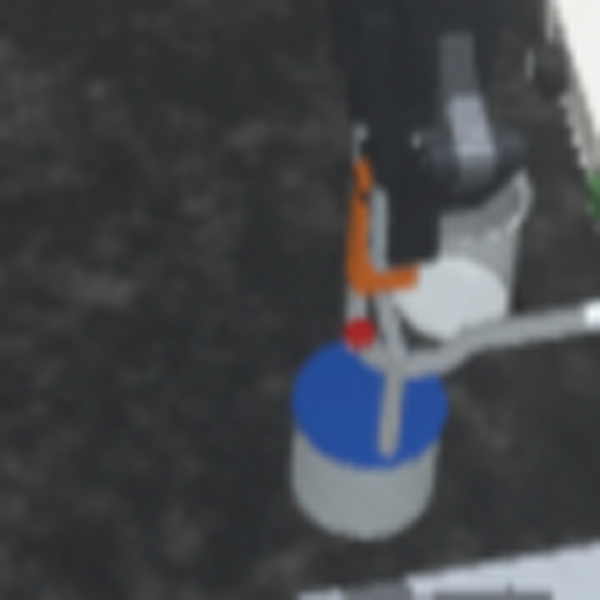

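Emit:
carry_out([
  [0.6,0,0,0],
  [0.5,0,0,0],
  [0.1,0,0,0],
  [0,0,0,0],
])

```text
clock: 8.98
eef_pos: [580.9, -109.0, 256.6]
eef_rot: [-0.005, 1.0, 0.007, 0.003]
force: [0.2, 0.5, -2.8]
finger_gap: 0.139
```

```bash
python3 -c "
from h import *
a=viewer.read_camera('side')[:,:,::-1]
cv2.imwrite('pics/c10s.png',cv2.resize(a[190:280,240:330],(600,600),interpolation=cv2.INTER_CUBIC))
avg(20)
plan([(579.5,-110,257)],0.7,20)
print(readout.get_state()['eef_rot'])"
```

```text
F [ 0.015  0.07  -3.016] sd [0.455 0.476 0.379] tau [-1.000e-02 -5.276e+01 -3.800e-01 -2.693e+01 -3.000e-02 -1.000e-02
 -0.000e+00] sd [0.023 0.059 0.011 0.046 0.001 0.009 0.001]
p0 [ 580.59 -108.99  256.66] p-1 [ 580.54 -109.    256.72] psd [0.07 0.03 0.03]
t 10.03 p [ 580.5 -109.   256.7] yaw 0.78 F [-1.11 -0.42 -3.24] gap 0.138
[[-0.1, 0.1, -0.0, 0.1]]
[-0.00470201  0.99996255  0.00680594  0.00254264]
```

View pics/c10s.png

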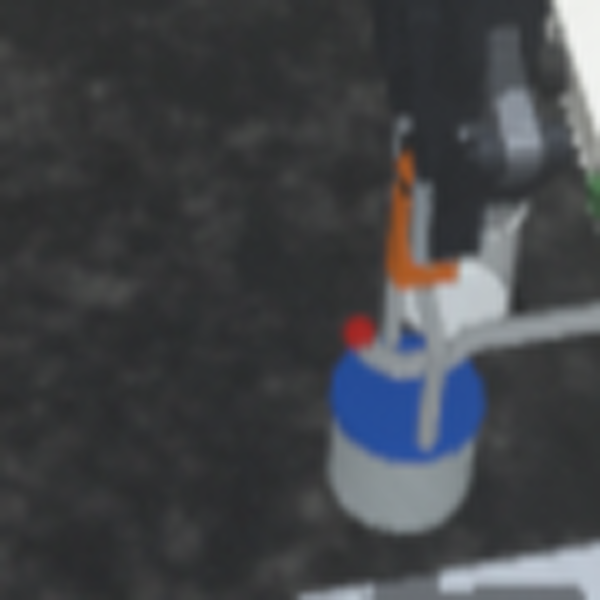

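```bash
python3 -c "
from h import *
z=lambda p:((p-[240,190]+.5)*6.6667).round(0)
P=lambda *a:z(proj('side',np.array(a,float)))
print('ball',P(558.5,-111.5,220),'seat',P(579.5,-111.3,205),'bar now',P(580.5,-110,233.7),'tab bot',P(580.5,-110,239.7),'lid',P(580.5,-110,187.7), 'bar at seat',P(580.5,-110,205))
q=lambda u,v:(u/6.6667-.5+240,v/6.6667-.5+190)
print('lid',plane('side',q(408,402),187.7),'tab',plane('side',q(390,284),239.7),plane('side',q(458,272),239.7))
print('ball',plane('side',q(360,331),220))
"
```

```text
ball [356. 335.] seat [420. 357.] bar now [428. 290.] tab bot [429. 277.] lid [419. 390.] bar at seat [422. 353.]
lid [ 575.87636776 -114.19948414  187.7       ] tab [ 568.29794336 -110.60934411  239.7       ] [ 589.64686579 -109.68242664  239.7       ]
ball [ 559.96758306 -110.3127056   220.        ]
```

Emit:
carry_out([
  [0,0,0.3,0],
  [0,0,0.4,0],
  [0,0,0.4,0],
  [0,0,0.4,0],
  [0,0,0.2,0],
])

```text
clock: 10.45
eef_pos: [580.8, -108.9, 238.3]
eef_rot: [-0.005, 1.0, 0.007, 0.003]
force: [-0.9, -0.3, -2.8]
finger_gap: 0.137
```

Emit:
carry_out([
  [0,0,0.15,0],
  [0,0,0.1,0],
  [0,0,0.1,0],
  [0,0,0.05,0],
  [0,0,0.05,0],
])

```text
clock: 10.87
eef_pos: [580.4, -108.7, 232.3]
eef_rot: [-0.005, 1.0, 0.007, 0.002]
force: [0.3, -0.1, -3.3]
finger_gap: 0.134
```

```bash
python3 -c "
from h import *
a=viewer.read_camera('side')[:,:,::-1]
cv2.imwrite('pics/c11s.png',cv2.resize(a[190:280,240:330],(600,600),interpolation=cv2.INTER_CUBIC))
avg(4)
plan([(579.5,-110,228)],0.7,20)
print(readout.get_state()['eef_rot'])"
```

```text
F [ 0.26   0.146 -3.116] sd [0.191 0.171 1.102] tau [-0.000e+00 -5.339e+01 -3.900e-01 -2.608e+01 -3.000e-02 -1.000e-02
 -0.000e+00] sd [0.001 0.021 0.001 0.02  0.    0.011 0.   ]
p0 [ 580.31 -108.7   232.28] p-1 [ 580.38 -108.74  232.4 ] psd [0.03 0.01 0.05]
t 11.12 p [ 580.4 -108.7  232.4] yaw 0.78 F [ 0.14  0.28 -2.8 ] gap 0.134
[[-0.1, 0.1, 0.4, 0.1]]
[-0.00478461  0.99996326  0.00680021  0.00208445]
```

View pics/c11s.png

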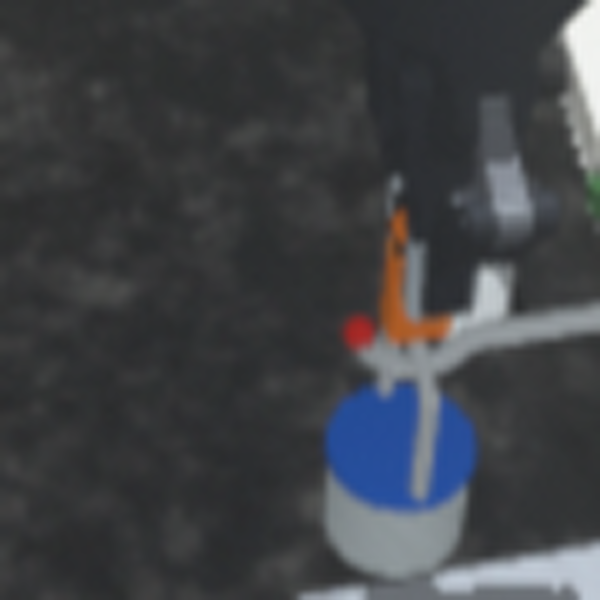

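Emit:
carry_out([
  [0,0,0.08,0],
  [0,0,0.08,0],
  [0,0,0.08,0],
  [0,0,0.08,0],
  [0,0,0.08,0],
])

```text
clock: 11.53
eef_pos: [580.7, -108.7, 228.5]
eef_rot: [-0.005, 1.0, 0.007, 0.003]
force: [-0.4, 0.3, -3.0]
finger_gap: 0.135
```

Emit:
carry_out([
  [0,0,0.08,0],
  [0,0,0.08,0],
  [0,0,0.08,0],
  [0,0,0.08,0],
  [0,0,0.08,0],
])

```text
clock: 11.95
eef_pos: [580.7, -108.7, 224.1]
eef_rot: [-0.005, 1.0, 0.007, 0.003]
force: [-0.2, -0.3, -2.8]
finger_gap: 0.131
```

```bash
cat >>h.py <<'E'
def ball(n=4):
    r=[]
    f=[];t=[]
    for i in range(n):
        a=viewer.read_camera("side").astype(float);s=readout.get_state();f.append(s["force"]);t.append(s["joint_torque"])
        x0,y0,x1,y1=284,230,304,285;b=a[y0:y1,x0:x1];w=np.clip(b[:,:,0]-b[:,:,1]-35,0,None)*(b[:,:,2]<b[:,:,1]+25)
        Y,X=np.mgrid[y0:y1,x0:x1];r.append([(w*X).sum()/w.sum(),(w*Y).sum()/w.sum()])
    c=np.mean(r,0);z=220.
    zs=np.arange(100,230,.5);d=[np.hypot(*(proj("side",np.array([559,-111.4,q]))-c)) for q in zs]
    print("ball px",c.round(2),"z est",zs[int(np.argmin(d))],"off",round(min(d),2),"F",np.mean(f,0).round(2),"tau2,4",np.mean(t,0)[[1,3]].round(2),"pos",np.round(s["eef_pos"],2),"t",round(s["clock"],2))
    return a[:,:,::-1]
def pic(a,n): cv2.imwrite(f"pics/{n}.png",cv2.resize(a[190:280,240:330],(600,600),interpolation=cv2.INTER_CUBIC))
E
python3 -c "
from h import *
pic(ball(4),'d1')"
```

```text
ball px [296.53 239.64] z est 220.5 off 3.36 F [ 0.2   0.04 -2.09] tau2,4 [-53.51 -25.72] pos [ 580.73 -108.72  224.19] t 12.15[ WARN:0@5.491] global loadsave.cpp:1063 imwrite_ Unsupported depth image for selected encoder is fallbacked to CV_8U.
```

View pics/d1.png

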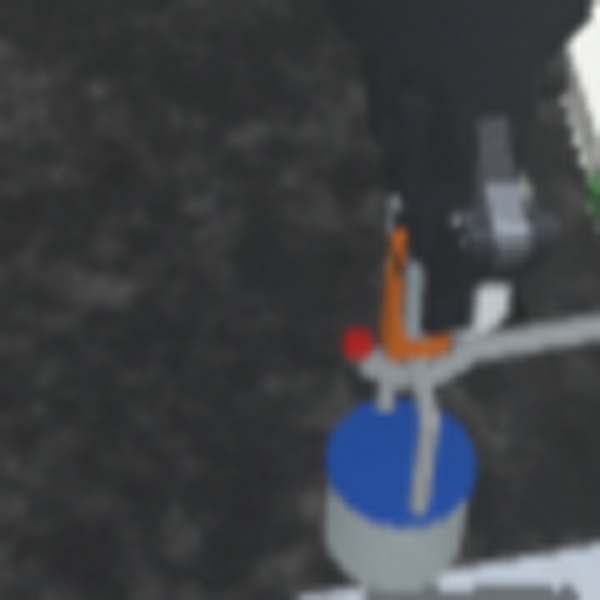

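Emit:
carry_out([
  [0,0,0.08,0],
  [0,0,0.08,0],
  [0,0,0.08,0],
  [0,0,0.08,0],
  [0,0,0.08,0],
])

```text
clock: 12.57
eef_pos: [580.9, -108.8, 220.2]
eef_rot: [-0.005, 1.0, 0.007, 0.003]
force: [-0.3, 0.1, -2.0]
finger_gap: 0.135
```

Emit:
carry_out([
  [0,0,0.08,0],
  [0,0,0.08,0],
  [0,0,0.08,0],
  [0,0,0.08,0],
  [0,0,0.08,0],
])

```text
clock: 12.98
eef_pos: [580.9, -108.8, 215.9]
eef_rot: [-0.005, 1.0, 0.007, 0.003]
force: [0.3, -0.0, -0.9]
finger_gap: 0.135
```

```bash
sed -i 's/x0,y0,x1,y1=284,230,304,285/x0,y0,x1,y1=285,230,298,285/; s/\*(b\[:,:,2\]<b\[:,:,1\]+25)/*((b[:,:,1]-b[:,:,2])<20)/; s/a=viewer.read_camera("side").astype(float)/a=viewer.read_camera("side").astype(np.float32)/' h.py
python3 -c "
from h import *
pic(ball(10),'d2')"
```

```text
ball px [293.19 243.68] z est 207.5 off 0.28 F [-0.67  0.08 -1.45] tau2,4 [-53.29 -25.34] pos [ 580.86 -108.83  215.99] t 13.48[ WARN:0@10.175] global loadsave.cpp:1063 imwrite_ Unsupported depth image for selected encoder is fallbacked to CV_8U.
```

View pics/d2.png

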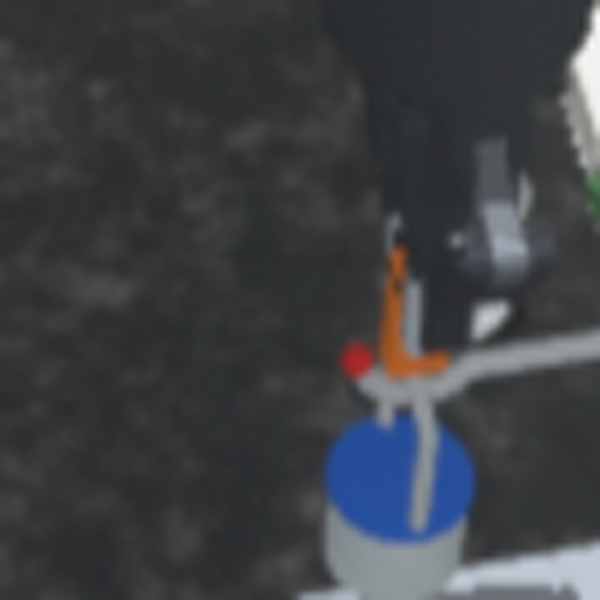

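Emit:
carry_out([
  [0,0,0.08,0],
  [0,0,0.08,0],
  [0,0,0.08,0],
  [0,0,0.08,0],
  [0,0,0.08,0],
])

```text
clock: 13.9
eef_pos: [581.0, -108.8, 211.9]
eef_rot: [-0.005, 1.0, 0.007, 0.003]
force: [-0.7, -0.8, -0.9]
finger_gap: 0.132
```

Emit:
carry_out([
  [0,0,0.08,0],
  [0,0,0.08,0],
  [0,0,0.08,0],
  [0,0,0.05,0],
  [0,0,0,0],
])

```text
clock: 14.32
eef_pos: [581.0, -108.9, 208.5]
eef_rot: [-0.005, 1.0, 0.007, 0.003]
force: [-0.1, 0.7, -0.6]
finger_gap: 0.132
```

```bash
python3 -c "
from h import *
pic(ball(40),'d3')" 2>/dev/null
```

```text
ball px [292.99 245.92] z est 200.5 off 0.22 F [-0.57  0.14 -0.93] tau2,4 [-53.11 -24.97] pos [ 580.97 -108.85  208.64] t 16.32
```

View pics/d3.png

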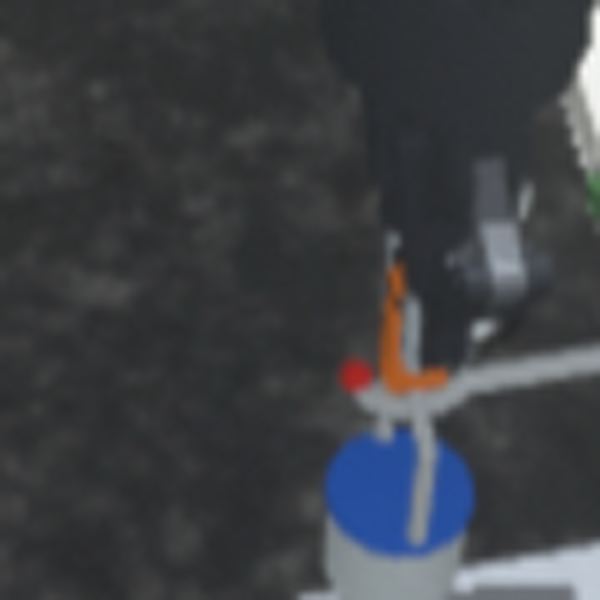

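Emit:
carry_out([
  [-0.05,0,0,0],
  [-0.05,0,0,0],
  [-0.05,0,0,0],
  [-0.05,0,0,0],
  [0,0,0,0],
])

```text
clock: 16.73
eef_pos: [580.6, -108.9, 209.4]
eef_rot: [-0.004, 1.0, 0.007, 0.005]
force: [0.1, -0.5, -1.3]
finger_gap: 0.134
```

```bash
python3 -c "
from h import *
pic(ball(20),'d4')" 2>/dev/null
```

```text
ball px [293.04 245.74] z est 201.0 off 0.26 F [ 0.67 -0.37 -0.88] tau2,4 [-52.77 -24.23] pos [ 580.6  -108.85  209.32] t 17.73
```

Emit:
carry_out([
  [0.05,0,0,0],
  [0.03,0,0.03,0],
])

```text
clock: 17.9
eef_pos: [580.8, -108.9, 208.8]
eef_rot: [-0.004, 1.0, 0.007, 0.004]
force: [-0.2, -0.2, -0.9]
finger_gap: 0.135
```

```bash
python3 -c "
from h import *
pic(ball(20),'d4')" 2>/dev/null
```

```text
ball px [293.   245.86] z est 200.5 off 0.24 F [-0.84 -0.32 -0.52] tau2,4 [-53.07 -25.13] pos [ 581.04 -108.95  208.94] t 18.9
```

Emit:
carry_out([
  [-0.02,0,0.07,0],
  [0,0,0.08,0],
  [0,0,0.08,0],
  [0,0,0.08,0],
  [0,0,0.05,0],
])

```text
clock: 19.32
eef_pos: [581.1, -109.0, 205.2]
eef_rot: [-0.004, 1.0, 0.007, 0.005]
force: [-1.0, -0.4, -0.4]
finger_gap: 0.133
```

```bash
python3 -c "
from h import *
pic(ball(30),'d5')" 2>/dev/null
```

```text
ball px [292.88 246.92] z est 197.5 off 0.18 F [-1.05 -0.64 -0.37] tau2,4 [-52.98 -24.97] pos [ 581.15 -108.94  205.35] t 20.82
```

Emit:
carry_out([
  [-0.06,0.05,0.02,0],
  [-0.06,0.03,0.02,0],
])

```text
clock: 20.98
eef_pos: [580.9, -109.3, 205.2]
eef_rot: [-0.005, 1.0, 0.007, 0.006]
force: [0.5, 0.3, -0.3]
finger_gap: 0.136
```

```bash
python3 -c "
from h import *
pic(ball(30),'d6')" 2>/dev/null
```

```text
ball px [292.88 246.92] z est 197.5 off 0.18 F [ 1.17 -0.35 -0.64] tau2,4 [-52.51 -23.53] pos [ 580.37 -109.54  205.05] t 22.48
```

Emit:
carry_out([
  [0.05,0.04,0.05,0],
])

```text
clock: 22.57
eef_pos: [580.5, -109.7, 204.5]
eef_rot: [-0.005, 1.0, 0.007, 0.005]
force: [-0.2, 0.0, -0.3]
finger_gap: 0.137
```

```bash
python3 -c "
from h import *
pic(ball(30),'d7')" 2>/dev/null
```

```text
ball px [292.87 247.12] z est 196.5 off 0.19 F [-0.38  0.2  -0.46] tau2,4 [-52.88 -24.6 ] pos [ 580.81 -109.97  204.52] t 24.07
```

Emit:
carry_out([
  [-0.02,0,0.06,0],
  [-0.01,0,0.06,0],
  [-0.01,0,0.06,0],
  [-0.01,0,0.05,0],
])

```text
clock: 24.4
eef_pos: [580.8, -110.0, 202.3]
eef_rot: [-0.004, 1.0, 0.007, 0.006]
force: [-0.1, -0.8, -0.2]
finger_gap: 0.136
```

```bash
python3 -c "
from h import *
pic(ball(40),'d8')" 2>/dev/null
```

```text
ball px [292.83 247.75] z est 194.5 off 0.19 F [-0.35 -0.16 -0.21] tau2,4 [-52.73 -24.3 ] pos [ 580.68 -110.01  202.33] t 26.4
```

Emit:
carry_out([
  [-0.02,0,0.05,0],
  [0,0,0.05,0],
])

```text
clock: 26.57
eef_pos: [580.7, -110.0, 201.5]
eef_rot: [-0.004, 1.0, 0.007, 0.006]
force: [0.0, -0.4, 0.5]
finger_gap: 0.134
```

```bash
python3 -c "
from h import *
pic(ball(60),'d9')" 2>/dev/null
```

```text
ball px [292.79 247.96] z est 194.0 off 0.16 F [ 0.07 -0.07 -0.17] tau2,4 [-52.63 -24.01] pos [ 580.67 -109.99  201.43] t 29.57
```

View pics/d9.png

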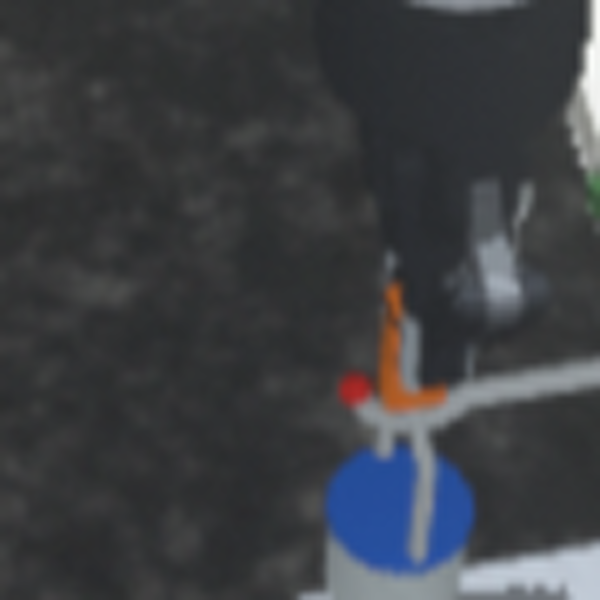

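Emit:
carry_out([
  [0,0,0.05,0],
  [0,0,0,0],
  [0,0,0,0],
], hand=0.72, force=20)

```text
clock: 29.82
eef_pos: [580.7, -110.0, 200.9]
eef_rot: [-0.004, 1.0, 0.007, 0.006]
force: [1.0, 0.2, -0.4]
finger_gap: 0.142
```

```bash
python3 -c "
from h import *
pic(ball(10),'d10');plan([(580,-110,201)],0.7)" 2>/dev/null
```

```text
ball px [292.8  248.13] z est 193.5 off 0.17 F [ 0.3  -0.39 -0.15] tau2,4 [-52.61 -23.95] pos [ 580.67 -110.02  200.93] t 30.32
t 30.32 p [ 580.7 -110.   200.9] yaw 0.77 F [ 1.42 -0.67 -0.16] gap 0.144
[[-0.1, -0.0, -0.0, 0.1]]
```

Emit:
carry_out([
  [0,0,0,0],
  [0,0,0,0],
  [0,0,0,0],
], hand=0.6)

```text
clock: 30.57
eef_pos: [580.6, -109.8, 200.9]
eef_rot: [-0.004, 1.0, 0.007, 0.006]
force: [-0.1, -1.3, 0.1]
finger_gap: 0.201
```

```bash
python3 -c "
from h import *
pic(ball(10),'d11');plan([(580,-110,201)],0.7)" 2>/dev/null
```

```text
ball px [292.79 248.34] z est 193.0 off 0.18 F [-0.34  0.11 -0.27] tau2,4 [-52.59 -24.  ] pos [ 580.62 -109.89  200.91] t 31.07
t 31.07 p [ 580.6 -109.9  200.9] yaw 0.78 F [-0.32  0.28 -0.5 ] gap 0.2
[[-0.1, 0.0, -0.0, 0.1]]
```

View pics/d11.png

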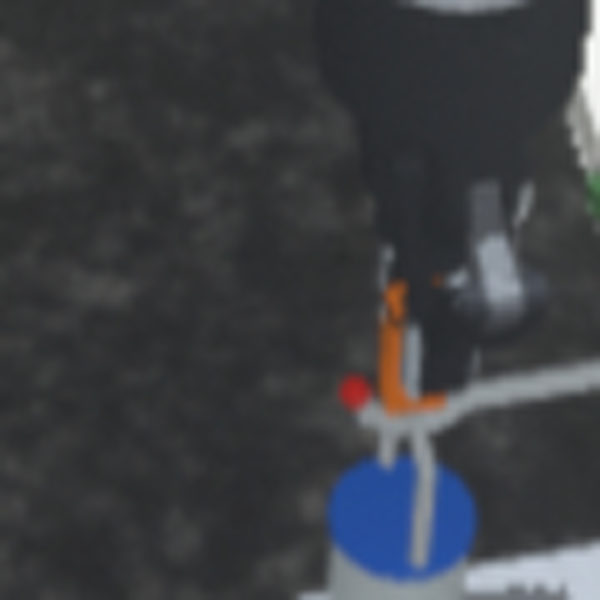

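Emit:
carry_out([
  [0,0,0,0],
  [0,0,0,0],
  [0,0,0,0],
  [0,0,0,0],
  [0,0,0,0],
], hand=-0.6)

```text
clock: 31.48
eef_pos: [580.6, -109.9, 200.9]
eef_rot: [-0.004, 1.0, 0.007, 0.006]
force: [0.2, -0.8, 0.0]
finger_gap: 0.8
```

Emit:
carry_out([
  [0,0,0,0],
  [0,0,-0.3,0],
  [0,0,-0.6,0],
  [0,0,-1,0],
  [0,0,-1.2,0],
])

```text
clock: 31.9
eef_pos: [578.6, -109.9, 231.8]
eef_rot: [-0.005, 1.0, 0.007, 0.003]
force: [1.1, -0.3, 0.4]
finger_gap: 0.804
```

```bash
python3 -c "
from h import *
a=ball(6);pic(a,'d12');cv2.imwrite('pics/d12f.png',a);plan([(580,-110,290)],0.7)" 2>/dev/null
```

```text
ball px [292.79 248.34] z est 193.0 off 0.18 F [ 0.   -0.3   0.22] tau2,4 [-50.73 -24.54] pos [ 578.58 -109.93  230.76] t 32.2
t 32.2 p [ 578.6 -109.9  230.8] yaw 0.78 F [-0.24  0.04 -0.26] gap 0.801
[[0.1, 0.0, -4.0, 0.1], [0.0, 0.0, -1.9, 0.0]]
```

View pics/d12.png

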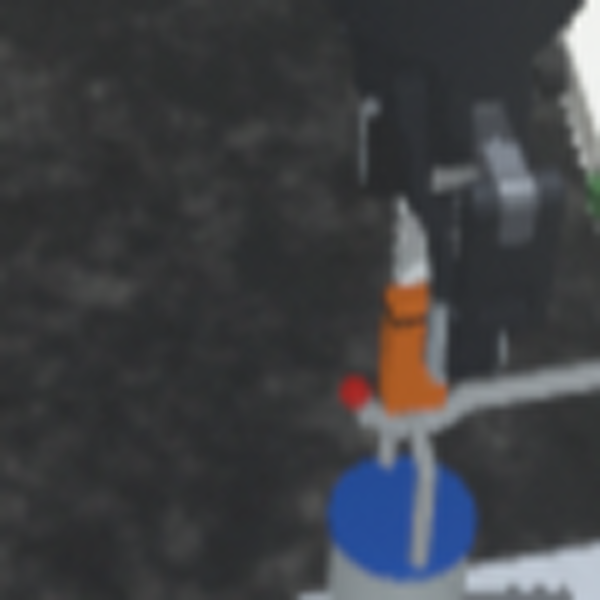

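The fingers now stand apart on either side of the tab (tab at 385–445, 285–410) and the carrier and ball have not moved (ball 355, 392). Retreating upwards.

Emit:
carry_out([
  [0,0,-1.5,0],
  [0,0,-2.5,0],
  [0,0,-3,0],
  [0,0,-2.5,0],
  [-1,0,-1,0],
])

```text
clock: 32.62
eef_pos: [564.7, -110.0, 332.2]
eef_rot: [-0.006, 1.0, 0.007, -0.004]
force: [-0.8, -0.2, 0.7]
finger_gap: 0.8
```

Emit:
carry_out([
  [-3,0,-1,0],
  [-4,0,0,0],
  [-3,0,0,0],
  [-1,0,0,0],
  [0,0,0,0],
])

```text
clock: 33.03
eef_pos: [450.3, -111.8, 343.7]
eef_rot: [-0.006, 1.0, 0.008, -0.003]
force: [0.7, 0.1, -0.3]
finger_gap: 0.801
```

```bash
python3 -c "
from h import *
a=ball(2);ball(10);b=ball(2);pic(b,'d13');cv2.imwrite('pics/d13f.png',b);cv2.imwrite('pics/t13.png',viewer.read_camera('top')[:,:,::-1]);print(np.abs(a-b)[190:290,270:340].mean(),ang())
c=cv2.imread('pics/t13.png');o=cv2.imread('pics/top0.png')
cv2.imwrite('pics/e.png',cv2.hconcat([cv2.resize(cv2.imread('pics/d13f.png'),(400,300)),cv2.resize(c,(400,300))]))" 2>/dev/null
```

```text
ball px [292.79 248.01] z est 194.0 off 0.16 F [-0.25 -0.02 -0.26] tau2,4 [-35.42 -27.  ] pos [ 452.55 -111.55  343.73] t 33.13
ball px [292.79 248.01] z est 194.0 off 0.16 F [-0.   -0.01  0.13] tau2,4 [-34.9  -27.26] pos [ 452.87 -111.41  343.68] t 33.63
ball px [292.79 248.01] z est 194.0 off 0.16 F [-0.21 -0.33 -0.04] tau2,4 [-34.45 -27.37] pos [ 452.75 -111.44  343.76] t 33.73
0.4075238 0.9364885470101248
```

View pics/d13.png

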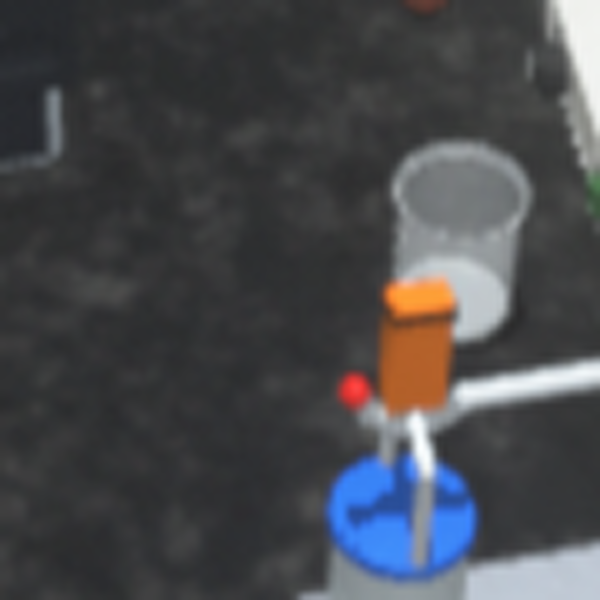

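View pics/e.png

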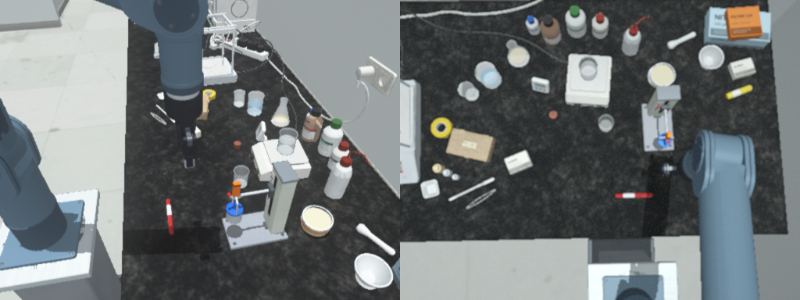

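```bash
python3 -c "
from station import bot
print(bot.job_done())"
```

```text
the job is handed in; nothing more can be done
None
```

The carrier is hanging by its yoke bar in the hook's valley, and I handed the job in at about 34 s of the 61 s allowed; no verdict came back.

**What I did:** I gripped the carrier by its orange tab and lifted it; the wrist force read about 3.0 N. I turned the yoke to face the hook, passed it over the red ball with about 8 mm to spare, and lowered it onto the seat at about 10 mm/s. I kept lowering, and trimmed out the sideways push, until the wrist force was about 0.1–0.2 N. Then I opened the fingers in steps and withdrew upwards.

**Last checks:**
- **Dip:** The hook dipped about 27.5 mm from the ball's position in the side view, and about 28–29 mm from the arm's height. Both fit a weight of 2.8–3.0 N.
- **Stillness:** The ball's pixel position was identical over the last three looks, spread over about 0.6 s. The carrier looked upright and still.
- **Release:** The ball moved only about 0.5 mm when the fingers let go. I saw no bobbing.
- **Surroundings:** The beaker, slide box and marker appear unmoved by eye in the pictures; I did not measure them. The gripper is well clear.

**What disagreed:**
- **Force noise:** Single force readings scattered by about 0.5 N, so I averaged many. The zero was uncertain by about 0.1–0.2 N.
- **Sideways force:** While loading, it reached about 1.2 N from friction at the seat. I trimmed it to about 0.1 N just before opening the fingers.
- **Hook speed and contact force:** I could not read these directly, so I only infer that they stayed within limits.

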